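Latch a board carrier into the test bay

ROBOT

A 6-joint arm with a two-finger parallel gripper is mounted at the origin on the work surface. World frame = base frame: x ahead of the robot, y to its left, z up, the work surface at z = 0. Lengths are in m, angles in rad, forces in N, time in s.
With the tool pointing down it reaches from about 0.3 to 0.875 m from the base axis. Payload 6.4 kg.
Tool frame: the origin (TCP) lies midway between the tips of the shut fingers; the grasp point (between the pads) lies 19 mm behind it; x points along the fingers, y is the direction in which the jaws open and shut, and the axes are right-handed (so a half turn about x gives the same grasp; the last joint's range is limited). The gripper opens to 85 mm and grips with 20 to 120 N. Pads are 22 mm wide; open, the fingers measure 114 mm over their backs; the gripper's body (76 mm by 85 mm) begins 54 mm behind the grasp point. The pads swing forward as they close: fully open they stand 13 mm farther back than shut.
Start: joints at [-1.402, 0.181, 1.607, -0, 1.354, -0.206], TCP at [0.211, -0.535, 0.231] pointing down, gripper open.
Joint ranges: [-2.99, 2.99], [-0.89, 2.07], [0.3, 2.58], [-1.14, 4.28], [0, 2.63], [-3.12, 3.12]. Speed limits (rad/s): [2.57, 2.57, 3.01, 3.14, 3.14, 3.14].

INTERFACE

Orientations are given as a unit quaternion [w, x, y, z].
In Python, from bench import ctrl gives the robot as it stands.
- The arm moves only by the tool step_arm, never from a script. Its argument "motion" is a list of rows, each a list of 7 numbers: the shift along the tool's x, y, z in mm, then the turn, a rotation vector about the tool's x, y, z in degrees, then the closure in counts, from 0 (fully open) to 255 (shut). In form: [[tx, ty, tz, rx, ry, rz, hand], ...]. A call has 1 to 10 rows; each row is the pose to reach, as a shift and turn from the pose commanded when the call began, along the tool's axes at that moment; what a row does not reach only later rows make up. A row lasts 1/8 s, in which the tool goes at most 62.5 mm and 10.7 degrees, less where a joint would pass 70% of its speed; a pose out of reach is approached as far as the arm can. A call with a gripper value outside its range is refused whole. The fingers move at their own pace and stop on an object; the grip force is fixed at half the most. Time passes only in rows, so rows that repeat a pose let the fingers close. It gives the time, the measured TCP pose, the force and the opening at its end, in the units of the state.
- ctrl.get_obs(): the state, without advancing time (a new reading comes with each control period).
- ctrl.camera(name): name is "side" or "top" or "wrist"; returns (picture, depth): 480x640x3 uint8, red, green, blue; 480x640 float32, m along the optical axis (not along the pixel's ray), 0 where there is no reading.
- ctrl.camera_info(name): a dict with "fx", "fy", "cx", "cy" (pixels), "T" (4x4, takes a point from camera to world coordinates); the wrist camera has in their place "hand_eye" (4x4, takes a point from camera to tool coordinates, whose origin is the TCP and whose axes are the tool frame's). Camera axes: x right, y down, z forward; pixel columns grow to the right and rows downward; lengths in m; the calibration is good to about 2 mm. The wrist camera is an equidistant fisheye: a pixel r from the principal point sees the ray r / f radians off the axis. A picture is of the moment at which its call begins: read the wrist's pose just before it. camera_info takes no time and is no camera call.
- ctrl.hand_in(): hands the job in, once; it reports no verdict.
The state is a dict: "time_s": time; "q": joint angles; "dq": joint speeds; "joint_efforts": joint torques, N m; "eef_pos": TCP position; "eef_rot": TCP orientation; "wrist_force": force on the tool from outside, world axes, zero at the start; "torque": the same for the moment, N m; "opening": opening from 0.0 (shut) to 1.0 (fully open).
Only numpy, scipy, OpenCV 4.12 (cv2) and the standard library are available. Lean on these libraries where they do the work, as an engineer would, in place of code of your own. Each camera call takes 0.05 s, during which the arm holds its last target. There are 200 camera calls.

TASK

Take the carrier with the toothed side and the circuit board on it, lay it flat in the open mouth of the test bay, nose towards the hood and teeth towards the pawl, and push it in under the hood past the clicking pawl. Somewhere under the hood it meets a sprung contact bar that you cannot see: press the bar back by about 15 mm, never more than 24 mm, then let go, so that the pawl alone keeps the carrier pressed against the bar. Leave the smooth-sided carrier and everything else on the bench where it is.

Things in the scene. Friction and masses are not known exactly. Their poses are not given: they have to be found in the camera images.
- carrier_grip (a point): Centre of the grip block on the toothed carrier: loose grey plastic plate, 0.2 kg, 150 long, 12 thick, circuit board on top. x to its nose, y to its toothed side, z up. Block 30 (x) by 24 (y), 45 high, on the plate's rear end, rear faces flush. Point is 34.5 above the plate's underside, 15 ahead of its rear edge, 135 behind its nose.
- carrier_teeth (a point): Middle of the carrier's row of nine square teeth, on the teeth's outer faces, 6 above the underside, 80 behind the nose. Teeth 3 long, 6 deep, pitch 10, first 40 and last 120 behind the nose. Teeth reach 42 to the +y side of the grip block's middle, the other edge lies 42 to its -y side. Board components rise up to 9 over the plate.
- bay: Fixed test bay: aluminium base 340 long, 145 wide, 12 thick; its top is the bed the carrier slides on. Origin on the table at the open mouth edge, x into the bay, z up. Right rail's inner face at y = -44, full length; left rail's at y = +50, x = 0 to 105; rail tops 28 above the table. A carrier laid with its nose short of x = 175 lies clear of the pawl.
- bay_hood (a point): Middle of the hood's open front, at bay x = 225, y = 3, 25 above the table. The red hood runs on to x = 340; opening from y = -44 to +50, underside 38 and top 44 above the table. Under it a sprung contact bar stands across the channel, unseen, its front face at rest anywhere from bay x = 245 to 275, set anew each time.
- contact_bar (a joint): Press of the hidden contact bar, m: 0 at rest, grows along bay x, solid at 0.030. About 4 N to start, 0.5 N more per mm (11.5 N at 15 mm), plus 1 to 4 N of sliding friction and tooth drag (all that is felt before the bar). Let go, the spring drives the carrier back to the next tooth, up to 10 mm: a press under about 13 mm may end with none.
- pawl (a joint): Angle of the steel pawl, rad: 0 at rest, positive swung outward. Blade 57 long, pivot at bay x = 145, y = 68, slanting inward to its tip at x = 192, y = 33; 14 to 28 above the table. A light spring (about 0.6 to 1.3 N at the tip) holds it in. Teeth moving in (+x) click past it; moving out they are blocked.
- blank: Smooth-sided bare carrier, same grey plastic and same grip block, 150 x 78, no teeth and no circuit board; origin at its plate's underside centre. Leave alone.
- spool: Solder spool, 60 across, 45 high. Leave alone.
- screwdriver: Screwdriver lying on the bench. Leave alone.
- cutters: Red-handled cutters, 140 long. Leave alone.
- meter: Yellow hand meter, 150 x 75 x 35. Leave alone.
- parts_tray: White divided tray, 130 x 100 x 30. Leave alone.
Mind the look-alikes: they are no part of the job. Leave any brown or red look-alike of the part that bears carrier_grip alone.

How it is judged:
On the way:
1. the carrier has pressed the contact bar back (value of joint contact_bar above 0.004 m and x of carrier_grip in the frame of bay between 0.09 and 0.18 m), for 0.1 s.
At the end, for the whole second after the job is handed in: The toothed carrier lies flat (within 4.5 degrees) and in line (within 7 degrees) in the bay, at rest, let go, and held by the pawl so that the contact bar stays pressed back by more than 2 mm and less than 24 mm (value of joint contact_bar between 0.002 and 0.024 m and velocity of joint contact_bar below 0.01 m/s and x of carrier_grip in the frame of bay between 0.09 and 0.18 m and y of carrier_grip in the frame of bay between -0.01 and 0.015 m and z of carrier_grip in the frame of bay between 0.04 and 0.052 m and angle between the x axis of carrier_grip and the x axis of bay, either way round below 0.12 rad and angle between carrier_grip's own z axis and vertical below 0.08 rad); the robot touches nothing.
It fails at once if the contact bar is pressed back more than 24 mm (value of joint contact_bar above 0.0245 m).
It fails at once if a bystander (smooth carrier, spool, screwdriver, cutters, meter, tray) is moved more than 30 mm (distance of any of blank, spool, screwdriver, cutters, meter, parts_tray from where it was at the start of the episode above 0.03 m).
It also fails if it takes over 51 s, if anything falls off the work surface, if the arm or the gripper's body presses on something with over 40 N, if the wrist force passes 120 N, or if a joint passes its speed limit or range.

## Working session

There is one attempt and no reset: what is moved stays moved. The work goes in short steps, Python scripts to look and compute and a tool call to move; the robot and the scene stay as the last step left them, time stands still between calls to the robot, and variables do not carry over. Pictures are saved under pics/ and viewed, about 8 in all and at most 12, crops included, and the job is handed in when it is done.

Besides the shell and the picture viewer there is one more tool, called after ">>>" as name(argument=value, ...), one argument or row to a line, values as JSON. step_arm: Moves the arm, as the interface text tells. Its arguments: {"type":"object","properties":{"motion":{"type":"array","items":{"type":"array","items":{"type":"number"}}}},"required":["motion"]}

```bash
mkdir -p pics; cat > h.py <<'E'
import numpy as np,cv2
from bench import ctrl
def save(n,f):
    im,d=ctrl.camera(n); cv2.imwrite(f'pics/{f}.png',im[:,:,::-1]); np.save(f'pics/{f}.npy',d); return im,d
def px(n,d,u,v):
    c=ctrl.camera_info(n); z=d[v,u]
    return (c['T']@[(u-c['cx'])/c['fx']*z,(v-c['cy'])/c['fy']*z,z,1])[:3]
E
python3 - <<'E'
from h import *
save('top','top0');save('side','side0')
print(ctrl.camera_info('top'),ctrl.camera_info('wrist'));print(ctrl.get_obs())
E
```

```text
{'fx': 555.6986134686836, 'fy': 555.6986134686836, 'cx': 315.101597332978, 'cy': 231.42975960464634, 'T': array([[ 0.01307939, -0.99785147,  0.064198  ,  0.43863649],
       [-0.99986464, -0.01241083,  0.01080184,  0.04359266],
       [-0.00998188, -0.06433059, -0.99787872,  1.32871348],
       [ 0.        ,  0.        ,  0.        ,  1.        ]])} {'fx': 371.64829954431775, 'fy': 371.64829954431775, 'cx': 320.4149199775285, 'cy': 240.97956466960792, 'hand_eye': array([[-7.97433159e-04, -2.91411310e-01,  9.56597519e-01,
        -1.43526862e-01],
       [ 9.99999649e-01,  1.42000503e-05,  8.37939592e-04,
         2.63227396e-04],
       [-2.57768807e-04,  9.56597851e-01,  2.91411196e-01,
        -7.43410567e-02],
       [ 0.00000000e+00,  0.00000000e+00,  0.00000000e+00,
         1.00000000e+00]])}
{'time_s': 0.1, 'q': array([-1.40229693e+00,  1.81504383e-01,  1.60791870e+00,  9.56289141e-06,
        1.35379233e+00, -2.06315041e-01]), 'dq': array([-0.00050898, -0.00095844, -0.00317332, -0.0012582 , -0.00032631,
        0.00105234]), 'joint_efforts': array([ 7.22880159e-04, -4.45874298e+01, -3.52237809e+01, -2.66992320e-04,
        4.23315796e-03, -1.41097587e-05]), 'eef_pos': array([ 0.21043253, -0.5345713 ,  0.23044791]), 'eef_rot': array([ 0.13116825,  0.69473982,  0.13231538, -0.69471153]), 'wrist_force': array([-0.43284671,  0.208282  , -1.0599037 ]), 'torque': array([-0.02235728,  0.01359842,  0.02700749]), 'opening': 0.9984229470466086}
```

View pics/top0.png

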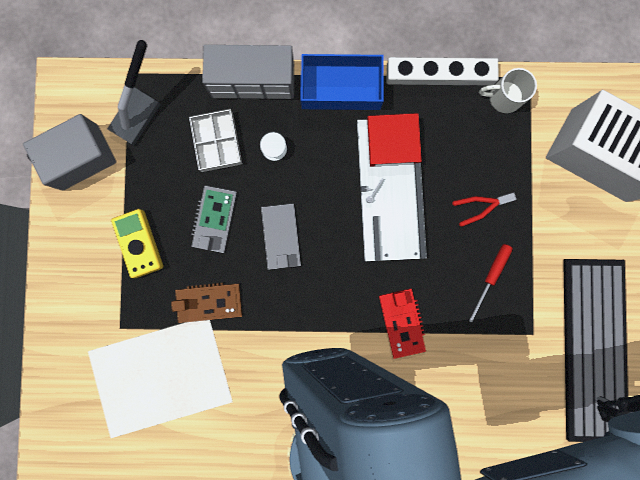

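The top view shows the toothed carrier (green board) around (215,218), its grip block near (212,242) at the rear and its teeth to the left. The bay mouth is at row 260, with the hood at (395,140) and the pawl at (373,190). Next I'll crop in closer.

```bash
python3 - <<'E'
from h import *
im=cv2.imread('pics/top0.png')
a=cv2.resize(im[175:275,165:265],(400,400),interpolation=cv2.INTER_CUBIC)
b=cv2.resize(im[105:270,345:435],(327,600),interpolation=cv2.INTER_CUBIC)
o=np.zeros((600,740,3),np.uint8);o[:400,:400]=a;o[:,410:737]=b
cv2.imwrite('pics/c0.png',o)
d=np.load('pics/top0.npy')
c=ctrl.camera_info('top');v,u=np.mgrid[:480,:640]
P=np.stack([(u-c['cx'])/c['fx']*d,(v-c['cy'])/c['fy']*d,d,np.ones_like(d)],-1)@c['T'].T
np.save('pics/P0.npy',P[...,:3]);Z=P[...,2]*1000
print('table',Z[255:275,195:240].mean(), Z[280:300,300:350].mean())
print(Z[180:262:2,190:240:2].round().astype(int).tolist().__repr__().replace('],','],\n'))
E
```

```text
table 10.620790735622696 15.129888234001816
[[-2, 2, 5, -1, 3, 4, 3, 2, -2, 2, 0, 0, 0, 3, 3, 1, 3, 3, 7, 2, 5, -3, -5, 2, 1],
 [4, 0, 1, 5, 0, -3, 1, 4, 0, 2, 3, 1, 1, 0, 1, 2, -2, -5, 0, 3, 5, 1, 2, -1, 0],
 [2, 2, 1, -2, 9, 4, 3, 3, -2, -2, 8, -2, 2, 2, 3, 0, 5, 0, 2, 4, 2, 1, -1, -1, 3],
 [4, 0, 3, 2, 7, 4, 4, 6, 11, 10, 4, -1, -3, -4, 5, 5, 1, -1, 3, -2, 0, 4, 1, -1, 8],
 [4, 1, 5, 3, 3, 2, 3, 16, 12, 10, 10, 10, 13, 14, 17, 13, -1, -1, 3, 5, 2, 5, 0, 1, 1],
 [0, 3, 0, 4, -4, -2, 2, 12, 14, 17, 16, 12, 14, 14, 14, 13, 15, 9, 11, 16, 16, 4, 2, -4, 0],
 [4, 2, 1, 4, 4, 1, 1, 18, 11, 10, 16, 11, 16, 17, 12, 13, 9, 13, 15, 10, 12, 10, 16, 9, 3],
 [3, 3, 5, 4, 7, 1, 1, 16, 13, 13, 18, 15, 19, 12, 18, 13, 17, 10, 15, 13, 15, 14, 12, 13, -2],
 [0, -1, -1, 3, 1, -5, 3, 16, 16, 18, 20, 18, 19, 16, 13, 12, 16, 19, 23, 21, 15, 10, 16, 1, 1],
 [1, 3, 1, 4, 1, 0, 10, 17, 16, 16, 15, 23, 14, 15, 15, 12, 12, 16, 23, 28, 18, 1329, 11, 4, 7],
 [3, -1, 6, 3, 3, 0, 13, 16, 13, 16, 15, 8, 15, 16, 13, 17, 12, 14, 24, 15, 18, 9, 11, 0, 3],
 [2, 4, 5, 8, 2, 1, 17, 16, 14, 18, 17, 21, 19, 20, 14, 16, 1
[... 2068 characters left out ...]
 [-3, 14, 15, 14, 57, 1329, 64, 55, 58, 56, 37, 12, 14, 17, 13, 14, 16, 15, 6, -2, 2, 2, 0, 6, 1],
 [1329, 2, 1, 0, 2, 58, 56, 57, 56, 54, 34, 9, 9, 17, 16, 12, 14, 16, 2, 3, 4, -1, 4, 2, 5],
 [1, 3, 2, 4, 3, 1, 1, 3, 5, 3, 23, 12, 9, 14, 14, 16, 15, 11, -2, 2, 8, 1, 1, 5, -1],
 [5, 7, 1, -1, 3, 3, 3, 1, 1, 6, 1, 1, 6, -1, 2, 13, 11, 8, -1, 0, -1, 1, 4, 2, -2],
 [3, 0, 2, -1, 4, 4, 1, -2, -3, 3, 6, 0, 3, 4, -1, 4, 3, 2, 2, 5, 4, 2, 3, -1, 4],
 [0, 2, -3, 1, 5, 3, 0, 0, 2, 4, 0, 5, 2, -1, -3, 4, 1329, 5, 0, 1, 1, -2, 0, -2, 3],
 [0, -1, -5, 3, 1, -3, 5, -2, 1, 0, 4, 2, 2, 3, 3, 1, 2, 4, 4, -2, 3, -5, 4, 0, -1],
 [7, -1, 5, 5, 3, 7, -1, 2, -3, 1, -3, 2, 3, 1, 3, 2, -1, 3, 4, 4, 3, 2, 1, 0, 0]]
```

View pics/c0.png

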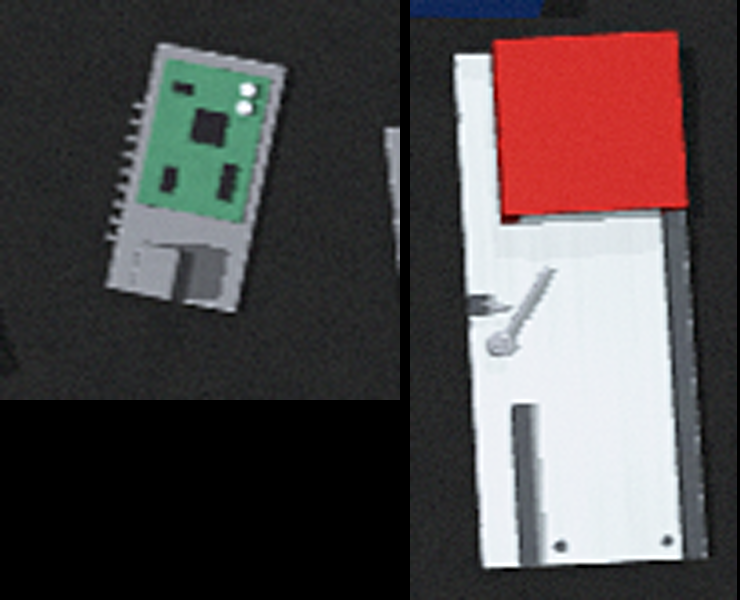

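```bash
cat >> h.py <<'E'
from scipy.spatial.transform import Rotation as R
from scipy.optimize import least_squares
def proj(p,n='top'):
    c=ctrl.camera_info(n);q=(np.c_[p,np.ones(len(p))]@np.linalg.inv(c['T']).T)
    return np.c_[c['fx']*q[:,0]/q[:,2]+c['cx'],c['fy']*q[:,1]/q[:,2]+c['cy']]
def w(s,p):
    p=np.asarray(p,float);a=s[2];return np.c_[s[0]+np.cos(a)*p[:,0]-np.sin(a)*p[:,1],s[1]+np.sin(a)*p[:,0]+np.cos(a)*p[:,1],p[:,2]]
def fit(m,uv,s0):
    r=least_squares(lambda s:(proj(w(s,m))-uv).ravel(),s0,x_scale=[.1,.1,.1]);return r.x,r.fun.reshape(-1,2)
def toolR(): 
    q=ctrl.get_obs()['eef_rot'];return R.from_quat(q[[1,2,3,0]])
E
cat > fit0.py <<'E'
from h import *
C=lambda l:np.array(l)/4+[165,175]-.375
B=lambda l:(np.array(l)-[410,0])/3.635+[345,105]-.36
# carrier in grip frame (block centre as origin, z world)
m=np.array([[135,36,12],[135,-42,12],[-15,36,12],[-15,-42,12],[15,12,57],[15,-12,57],[-15,12,57],[-15,-12,57],[55+40,42,12],[15,42,12]])/1e3
uv=C([[160,43],[285,67],[107,288],[238,311],[137,246],[182,250],[127,293],[172,300],[137,104],[107,237]])
s,r=fit(m,uv,[.42,.23,-.2]);print('carrier',s,np.degrees(s[2]));print(r.round(1).tolist())
mb=np.array([[145,68,28],[192,33,28],[105,50,28],[0,50,28],[0,-44,28],[225,-44,28]])/1e3
ub=B([[500,345],[553,270],[537,405],[543,567],[683,558],[661,210]])
b,r=fit(mb,ub,[.38,-.1,-.05]);print('bay',b,np.degrees(b[2]));print(r.round(1).tolist())
np.save('s.npy',s);np.save('b.npy',b)
E
python3 fit0.py; python3 - <<'E'
from h import *
print(toolR().as_matrix().round(3))
s=np.load('s.npy') if 0 else np.load('s.npy');b=np.load('b.npy')
im=cv2.resize(cv2.imread('pics/top0.png'),None,fx=4,fy=4,interpolation=cv2.INTER_CUBIC)
def poly(st,p,col): 
    q=(proj(w(st,np.array(p)/1e3))+.375)*4; cv2.polylines(im,[q.round().astype(int)],True,col,1)
poly(s,[[135,36,12],[135,-42,12],[-15,-42,12],[-15,36,12]],(0,255,255));poly(s,[[15,12,57],[15,-12,57],[-15,-12,57],[-15,12,57]],(255,0,255))
for y in(-44,50):
    L=105 if y>0 else 225
    poly(b,[[0,y,28],[L,y,28]],(0,0,255));poly(b,[[0,y,12],[L,y,12]],(0,200,0))
poly(b,[[145,68,28],[192,33,28]],(255,0,0));poly(b,[[225,-44,44],[225,50,44],[340,50,44],[340,-44,44]],(255,0,0))
o=np.zeros((600,760,3),np.uint8);o[:400,:400]=im[700:1100,660:1060];t=im[420:1080,1400:1740];o[:600,410:719]=cv2.resize(t,(309,600),interpolation=cv2.INTER_AREA)
cv2.imwrite('pics/ov.png',o)
E
```

```text
carrier [ 0.49173686  0.31317136 -0.18041989] -10.337298515837507
[[-0.3, -0.2], [0.3, -0.1], [0.0, 0.0], [-0.6, 0.6], [0.8, -1.0], [-0.2, 0.0], [0.7, 0.1], [-0.4, 0.3], [-0.5, 0.4], [0.1, -0.1]]
bay [ 0.45955373 -0.14693213  0.06859898] 3.9304317494167123
[[0.0, -0.2], [-0.9, -0.2], [-1.4, -0.2], [-0.2, -0.1], [1.5, 0.1], [1.1, 0.6]]
[[-0.     0.366 -0.931]
 [ 0.002 -0.931 -0.366]
 [-1.    -0.002 -0.   ]]
```

View pics/ov.png

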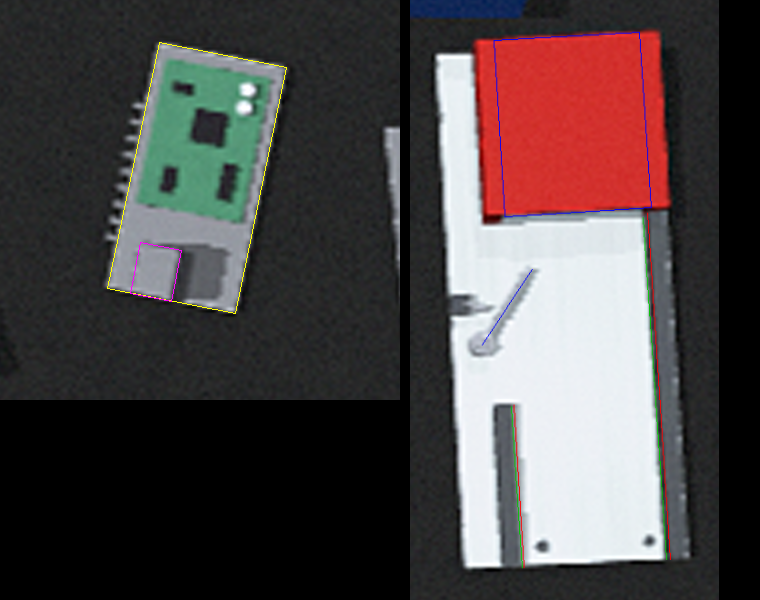

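```bash
sed -i 's/\[0,-44,28\],\[225,-44,28\]/[0,-44,12],[225,-44,12]/' fit0.py; cat >> h.py <<'E'
def plan(p,yaw):
    "tool-frame shift mm, rotvec deg to TCP p with tool y at yaw deg, pointing down"
    o=ctrl.get_obs();r=toolR();a=np.radians(yaw);x=np.array([0,0,-1.]);y=np.array([np.cos(a),np.sin(a),0])
    t=R.from_matrix(np.c_[x,y,np.cross(x,y)])
    print('shift',(r.inv().apply(p-o['eef_pos'])*1e3).round(1),'turn',np.degrees((r.inv()*t).as_rotvec()).round(2))
E
python3 fit0.py; python3 - <<'E'
from h import *
s=np.load('s.npy')
plan(np.r_[s[:2],.17],np.degrees(s[2])-90)
E
```

```text
carrier [ 0.49173686  0.31317136 -0.18041989] -10.337298515837507
[[-0.3, -0.2], [0.3, -0.1], [0.0, 0.0], [-0.6, 0.6], [0.8, -1.0], [-0.2, 0.0], [0.7, 0.1], [-0.4, 0.3], [-0.5, 0.4], [0.1, -0.1]]
bay [ 0.46016836 -0.14818759  0.0716118 ] 4.103053819051719
[[0.4, -0.4], [-0.6, -0.4], [-1.0, -0.4], [0.3, -0.3], [0.8, -0.1], [0.2, 1.6]]
shift [  61.7 -685.8 -572.1] turn [3.181e+01 1.000e-02 9.000e-02]
```

>>> step_arm(
  motion=[
    [0, -30, -25, 0, 0, 0, 0],
    [0, -70, -58, 0, 0, 0, 0],
    [0, -110, -92, 3, 0, 0, 0],
    [0, -150, -125, 6, 0, 0, 0],
    [0, -190, -158, 9, 0, 0, 0],
    [0, -230, -192, 12, 0, 0, 0],
    [0, -270, -225, 15, 0, 0, 0],
    [0, -310, -258, 18, 0, 0, 0],
    [0, -350, -292, 20, 0, 0, 0],
    [0, -390, -325, 22, 0, 0, 0],
  ],
)

```text
time_s: 1.35
eef_pos: [0.3703, -0.0515, 0.2313]
eef_rot: [-0.004, 0.707, -0.004, -0.707]
wrist_force: [0.6, -0.4, -0.1]
opening: 1.002
```

```bash
python3 - <<'E'
from h import *
s=np.load('s.npy')
plan(np.r_[s[:2],.17],np.degrees(s[2])-90)
E
```

```text
shift [  61.3 -365.9 -117.5] turn [ 9.73 -0.03 -0.01]
```

>>> step_arm(
  motion=[
    [8, -45, -15, 1, 0, 0, 0],
    [16, -90, -29, 3, 0, 0, 0],
    [24, -135, -43, 5, 0, 0, 0],
    [32, -180, -58, 6, 0, 0, 0],
    [40, -225, -72, 7, 0, 0, 0],
    [48, -270, -87, 8, 0, 0, 0],
    [56, -315, -101, 9, 0, 0, 0],
    [61, -350, -112, 9.7, 0, 0, 0],
    [61, -366, -117.5, 9.7, 0, 0, 0],
    [61, -366, -117.5, 9.7, 0, 0, 0],
  ],
)

```text
time_s: 2.6
eef_pos: [0.4909, 0.312, 0.1701]
eef_rot: [0.062, -0.704, 0.063, 0.705]
wrist_force: [-0.9, -0.5, 0.0]
opening: 1.001
```

```bash
cat >> h.py <<'E'
def wproj(p):
    "world points to wrist pixels"
    c=ctrl.camera_info('wrist');o=ctrl.get_obs();t=toolR().inv().apply(p-o['eef_pos'])
    H=np.linalg.inv(c['hand_eye']);q=t@H[:3,:3].T+H[:3,3]
    rr=np.hypot(q[:,0],q[:,1]);th=np.arctan2(rr,q[:,2])
    return np.c_[c['cx']+c['fx']*th*q[:,0]/rr,c['cy']+c['fx']*th*q[:,1]/rr]
E
python3 - <<'E'
from h import *
s=np.load('s.npy')
poly=[]
for p in ([[135,36,12],[135,-42,12],[-15,-42,12],[-15,36,12]],[[15,12,57],[15,-12,57],[-15,-12,57],[-15,12,57]]): poly.append(wproj(w(s,np.array(p)/1e3)))
im,d=save('wrist','w1');im=im[:,:,::-1].copy()
for q in poly: cv2.polylines(im,[q.round().astype(int)],True,(0,255,255),1)
cv2.imwrite('pics/w1o.png',im)
plan(np.r_[s[:2],.17],np.degrees(s[2])-90);print(ctrl.get_obs()['eef_pos'])
E
```

```text
shift [ 0.1 -2.1 -0.6] turn [ 0.14  0.03 -0.05]
[0.49079692 0.31117042 0.17014829]
```

View pics/w1o.png

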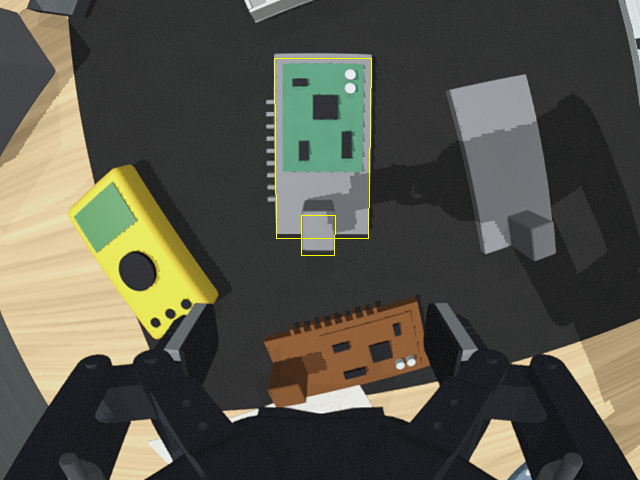

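The overlay lines up to within about 3 px, with the real carrier roughly 2 mm further forward. I'll descend and grip.

>>> step_arm(
  motion=[
    [40, -1.5, -2.6, 0.1, 0, 0, 0],
    [90, -1.5, -2.6, 0.1, 0, 0, 0],
    [125, -1.5, -2.6, 0.1, 0, 0, 0],
    [145, -1.5, -2.6, 0.1, 0, 0, 0],
    [152, -1.5, -2.6, 0.1, 0, 0, 0],
    [152, -1.5, -2.6, 0.1, 0, 0, 0],
    [152, -1.5, -2.6, 0.1, 0, 0, 255],
    [152, -1.5, -2.6, 0.1, 0, 0, 255],
    [152, -1.5, -2.6, 0.1, 0, 0, 255],
    [152, -1.5, -2.6, 0.1, 0, 0, 255],
  ],
)

```text
time_s: 3.9
eef_pos: [0.4942, 0.313, 0.0189]
eef_rot: [-0.064, 0.705, -0.063, -0.704]
wrist_force: [-1.3, 0.2, 4.1]
opening: 0.275
```

>>> step_arm(
  motion=[
    [0, 0, 0, 0, 0, 0, 255],
    [0, 0, 0, 0, 0, 0, 255],
    [0, 0, 0, 0, 0, 0, 255],
    [-10, 0, 0, 0, 0, 0, 255],
    [-40, 0, 0, 0, 0, 0, 255],
    [-80, 0, 0, 0, 0, 0, 255],
    [-80, 0, 0, 0, 0, 0, 255],
  ],
)

```text
time_s: 4.78
eef_pos: [0.4961, 0.3136, 0.1018]
eef_rot: [-0.065, 0.706, -0.063, -0.702]
wrist_force: [0.7, -0.3, -2.8]
opening: 0.274
```

```bash
python3 - <<'E'
from h import *
b=np.load('b.npy');save('wrist','w2');save('side','s2')
o=ctrl.get_obs();print(o['time_s'],o['eef_pos'],o['wrist_force'],o['opening'])
g=w(b,[[.034,.003,0]])[0];plan(np.r_[g[:2],.11],np.degrees(b[2])-90)
E
```

```text
4.875 [0.4933662  0.31251527 0.09789136] [-1.14437343  0.13951448 -2.74577754] 0.2738371224329765
shift [-12.  447.8 -82.1] turn [-1.443e+01  3.000e-02 -1.000e-02]
```

View pics/w2.png

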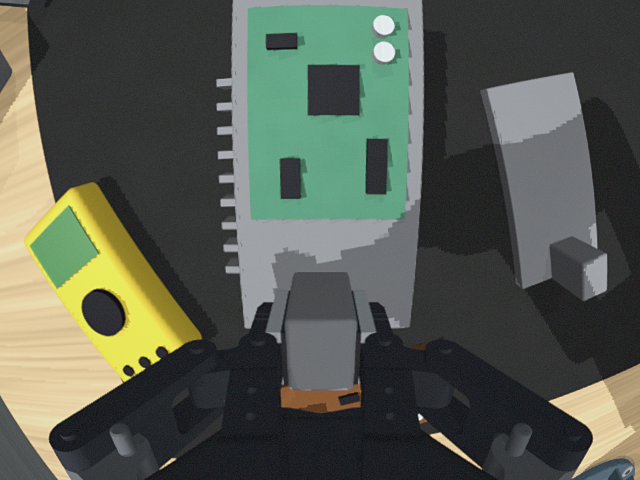

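The grip is firm, with the block centred between the pads and the plate level. Next I'll carry it over to the bay.

>>> step_arm(
  motion=[
    [-12, 20, -3, 0, 0, 0, 255],
    [-12, 65, -12, -2, 0, 0, 255],
    [-12, 115, -21, -4, 0, 0, 255],
    [-12, 165, -30, -6, 0, 0, 255],
    [-12, 215, -39, -8, 0, 0, 255],
    [-12, 265, -48, -10, 0, 0, 255],
    [-12, 315, -56, -12, 0, 0, 255],
    [-12, 365, -65, -14, 0, 0, 255],
    [-12, 415, -73, -14.4, 0, 0, 255],
    [-12, 440, -77, -14.4, 0, 0, 255],
  ],
)

```text
time_s: 6.12
eef_pos: [0.4891, -0.1359, 0.1084]
eef_rot: [-0.024, -0.706, -0.025, 0.708]
wrist_force: [-0.1, 1.6, -2.6]
opening: 0.275
```

>>> step_arm(
  motion=[
    [0, 8, -1, 0, 0, 0, 255],
    [0, 8, -1, 0, 0, 0, 255],
    [0, 8, -1, 0, 0, 0, 255],
  ],
)

```text
time_s: 6.5
eef_pos: [0.4919, -0.1405, 0.1096]
eef_rot: [-0.025, -0.706, -0.026, 0.707]
wrist_force: [0.5, 0.0, -2.5]
opening: 0.274
```

```bash
python3 - <<'E'
from h import *
b=np.load('b.npy')
L=[np.array(p)/1e3 for p in ([[60,50,28],[105,50,28]],[[60,-44,28],[225,-44,28]],[[60,-44,12],[225,-44,12]],[[145,68,28],[192,33,28]],[[225,50,38],[225,-44,38]])]
qs=[wproj(w(b,p)) for p in L]
im,d=save('wrist','w3');im=im[:,:,::-1].copy()
for q in qs: cv2.polylines(im,[q.round().astype(int)],False,(0,255,255),1)
cv2.imwrite('pics/w3o.png',im)
o=ctrl.get_obs();print(o['time_s'],o['eef_pos'],o['wrist_force'],o['opening'])
g=w(b,[[.030,.003,0]])[0];plan(np.r_[g[:2],.11],np.degrees(b[2])-90)
E
```

```text
6.55 [ 0.49202939 -0.14053774  0.10982669] [ 0.66972569  0.33693317 -2.63561013] 0.2739239804462115
shift [-0.2  2.3  2.3] turn [0.05 0.05 0.05]
```

View pics/w3o.png

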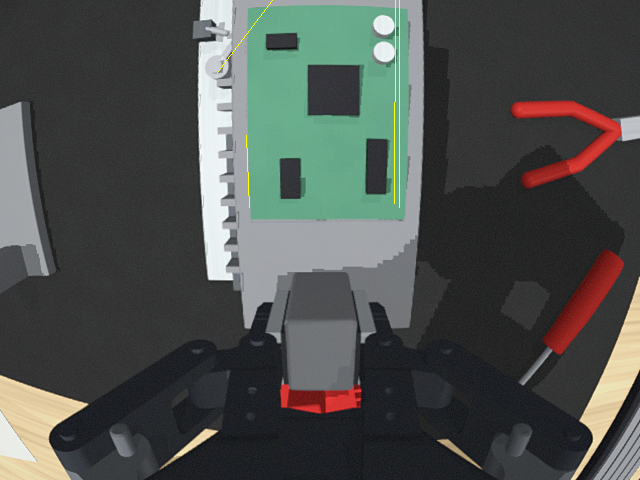

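>>> step_arm(
  motion=[
    [15, 1.5, 2, 0, 0, 0, 255],
    [40, 1.5, 2, 0, 0, 0, 255],
    [53, 1.5, 2, 0, 0, 0, 255],
    [53, 1.5, 2, 0, 0, 0, 255],
    [53, 1.5, 2, 0, 0, 0, 255],
  ],
)

```text
time_s: 7.18
eef_pos: [0.4909, -0.1436, 0.0578]
eef_rot: [0.025, 0.707, 0.025, -0.706]
wrist_force: [-0.2, 0.1, -2.5]
opening: 0.276
```

```bash
python3 - <<'E'
from h import *
b=np.load('b.npy')
a,_=save('top','t4');c,_=save('side','s4')
o=ctrl.get_obs();print(o['time_s'],o['eef_pos'],o['wrist_force'],o['opening'])
g=w(b,[[.030,.004,0]])[0];plan(np.r_[g[:2],.056],np.degrees(b[2])-90)
p=proj(w(b,np.array([[0,50,28],[0,-44,28],[225,-44,38],[225,50,38]])/1e3),'side');print(p.round())
u0,v0=np.clip(p.mean(0)-[150,110],0,[340,260]).astype(int)
x=cv2.resize(c[v0:v0+220,u0:u0+300],(800,587),interpolation=cv2.INTER_CUBIC)
cv2.imwrite('pics/s4c.png',x[:,:,::-1]);print(u0,v0)
E
```

```text
7.275 [ 0.49112432 -0.14385672  0.05814725] [-0.34178827 -0.59583812 -2.57954999] 0.2753356415814595
shift [ 2.1 -1.9  1.2] turn [-0.03 -0.08 -0.05]
[[359. 224.]
 [361. 210.]
 [291. 201.]
 [284. 215.]]
173 102
```

View pics/s4c.png

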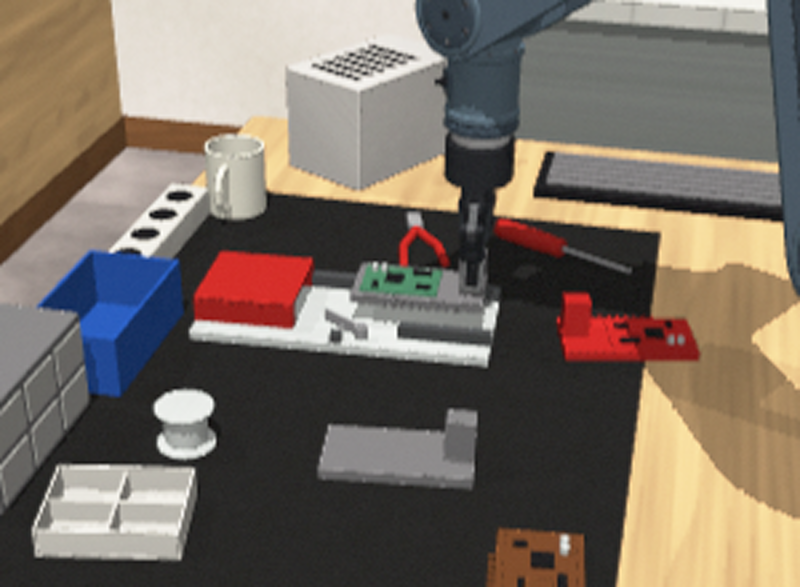

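The carrier hangs level over the bay mouth, nose to the hood and teeth to the pawl. I'll check the lateral fit from the top camera.

```bash
python3 - <<'E'
from h import *
im=cv2.imread('pics/t4.png');x=cv2.resize(im[105:275,340:440],(588,1000),interpolation=cv2.INTER_CUBIC)
cv2.imwrite('pics/t4c.png',x[100:700])
E
```

```text
(no output)
```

View pics/t4c.png

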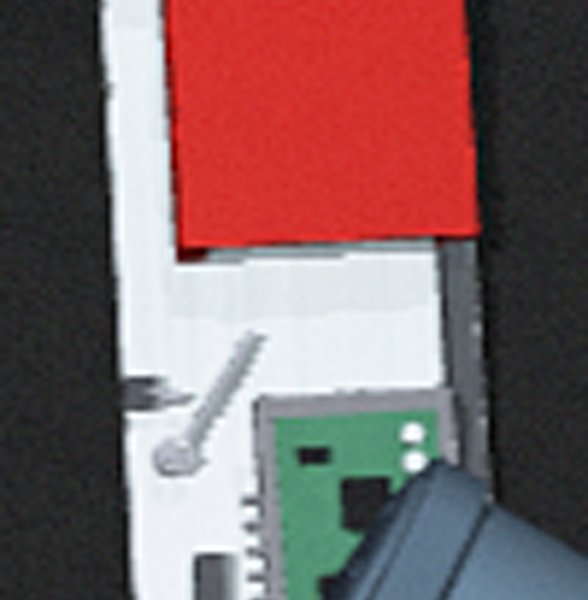

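```bash
python3 - <<'E'
from h import *
c=ctrl.camera_info('top');b=np.load('b.npy')
def bp(x,y,z):
    u=340+x/5.88-.41;v=105+(y+100)/5.88-.41
    d=c['T'][:3,:3]@[(u-c['cx'])/c['fx'],(v-c['cy'])/c['fy'],1];o=c['T'][:3,3]
    p=o+d*(z-o[2])/d[2];q=p[:2]-b[:2];a=b[2];return ((np.array([[np.cos(a),np.sin(a)],[-np.sin(a),np.cos(a)]])@q)*1e3).round(1)
for n,x,y,z in [('noseL',258,396,.052),('noseR',455,388,.052),('rail225',438,240,.012),('rail@',446,385,.012),('lrail',233,555,.028),('pivot',178,457,.028),('tip',260,335,.028)]: print(n,bp(x,y,z))
E
```

```text
noseL [164.   37.3]
noseR [162.6 -40.1]
rail225 [228.7 -44.8]
rail@ [169.3 -43.9]
lrail [104.1  48.5]
pivot [144.7  67.9]
tip [191.8  31.9]
```

>>> step_arm(
  motion=[
    [0, -1.3, 0, 0, 0, 0, 255],
    [8, -1.3, 0, 0, 0, 0, 255],
    [16, -1.3, 0, 0, 0, 0, 255],
    [22, -1.3, 0, 0, 0, 0, 255],
    [26, -1.3, 0, 0, 0, 0, 255],
    [26, -1.3, 0, 0, 0, 0, 255],
  ],
)

```text
time_s: 8.02
eef_pos: [0.4904, -0.1422, 0.0312]
eef_rot: [-0.025, -0.707, -0.025, 0.707]
wrist_force: [0.5, -0.7, -2.1]
opening: 0.276
```

>>> step_arm(
  motion=[
    [1, 0, 0, 0, 0, 0, 255],
    [1, 0, 0, 0, 0, 0, 255],
  ],
)

```text
time_s: 8.28
eef_pos: [0.4905, -0.1423, 0.0309]
eef_rot: [0.025, 0.707, 0.025, -0.707]
wrist_force: [-3.4, 1.0, 4.6]
opening: 0.276
```

>>> step_arm(
  motion=[
    [1, 0, 0, 0, 0, 0, 255],
    [1, 0, 0, 0, 0, 0, 255],
  ],
)

```text
time_s: 8.52
eef_pos: [0.4905, -0.1423, 0.0308]
eef_rot: [-0.025, -0.707, -0.025, 0.707]
wrist_force: [-8.5, 2.7, 15.4]
opening: 0.271
```

>>> step_arm(
  motion=[
    [-1.6, 0, 0, 0, 0, 0, 255],
    [-1.6, 0, 0, 0, 0, 0, 255],
  ],
)

```text
time_s: 8.78
eef_pos: [0.4905, -0.1423, 0.0309]
eef_rot: [0.025, 0.707, 0.025, -0.706]
wrist_force: [-0.2, -0.5, -0.7]
opening: 0.273
```

>>> step_arm(
  motion=[
    [0, 0, -6, 0, 0, 0, 255],
    [0, 0, -12, 0, 0, 0, 255],
    [0, 0, -18, 0, 0, 0, 255],
    [0, 0, -24, 0, 0, 0, 255],
    [0, 0, -30, 0, 0, 0, 255],
    [0, 0, -30, 0, 0, 0, 255],
  ],
)

```text
time_s: 9.52
eef_pos: [0.5212, -0.1402, 0.0309]
eef_rot: [0.025, 0.707, 0.025, -0.706]
wrist_force: [1.1, -0.8, 0.1]
opening: 0.274
```

>>> step_arm(
  motion=[
    [0, 0, -6, 0, 0, 0, 255],
    [0, 0, -12, 0, 0, 0, 255],
    [0, 0, -18, 0, 0, 0, 255],
    [0, 0, -24, 0, 0, 0, 255],
    [0, 0, -30, 0, 0, 0, 255],
    [0, 0, -36, 0, 0, 0, 255],
    [0, 0, -38, 0, 0, 0, 255],
    [0, 0, -38, 0, 0, 0, 255],
  ],
)

```text
time_s: 10.52
eef_pos: [0.5585, -0.1374, 0.0309]
eef_rot: [0.025, 0.707, 0.025, -0.707]
wrist_force: [-2.9, -0.8, 3.0]
opening: 0.273
```

```bash
cat >> h.py <<'E'
def stat():
    b=np.load('b.npy');o=ctrl.get_obs();a=b[2];M=np.array([[np.cos(a),np.sin(a)],[-np.sin(a),np.cos(a)]])
    print(round(o['time_s'],2),'bay xy',(M@(o['eef_pos'][:2]-b[:2])*1e3).round(1),'z',(o['eef_pos'][2]*1e3).round(1),'F bay',(M@o['wrist_force'][:2]).round(1),o['wrist_force'][2].round(1))
E
python3 -c "from h import *;stat()"
```

```text
10.53 bay xy [98.8  3.7] z 30.9 F bay [-3.  -0.6] 3.0
```

>>> step_arm(
  motion=[
    [-0.3, 0, -2, 0, 0, 0, 255],
    [-0.3, 0, -4, 0, 0, 0, 255],
    [-0.3, 0, -6, 0, 0, 0, 255],
    [-0.3, 0, -6, 0, 0, 0, 255],
  ],
)

```text
time_s: 11.02
eef_pos: [0.5645, -0.1369, 0.031]
eef_rot: [0.025, 0.707, 0.025, -0.706]
wrist_force: [-0.2, -2.0, -1.2]
opening: 0.272
```

>>> step_arm(
  motion=[
    [0, 0, -2, 0, 0, 0, 255],
    [0, 0, -4, 0, 0, 0, 255],
    [0, 0, -4, 0, 0, 0, 255],
  ],
)

```text
time_s: 11.4
eef_pos: [0.5685, -0.1367, 0.0312]
eef_rot: [0.025, 0.707, 0.025, -0.706]
wrist_force: [-0.1, -1.5, -2.4]
opening: 0.277
```

>>> step_arm(
  motion=[
    [0, 0, -2, 0, 0, 0, 255],
    [0, 0, -4, 0, 0, 0, 255],
    [0, 0, -4, 0, 0, 0, 255],
  ],
)

```text
time_s: 11.78
eef_pos: [0.5723, -0.1363, 0.0312]
eef_rot: [0.025, 0.707, 0.025, -0.707]
wrist_force: [0.2, -0.5, -1.6]
opening: 0.274
```

>>> step_arm(
  motion=[
    [0, 0, -2, 0, 0, 0, 255],
    [0, 0, -4, 0, 0, 0, 255],
    [0, 0, -4, 0, 0, 0, 255],
  ],
)

```text
time_s: 12.15
eef_pos: [0.5766, -0.1362, 0.0313]
eef_rot: [0.025, 0.707, 0.025, -0.706]
wrist_force: [0.4, -2.0, -3.0]
opening: 0.279
```

>>> step_arm(
  motion=[
    [0, 0, -2, 0, 0, 0, 255],
    [0, 0, -4, 0, 0, 0, 255],
    [0, 0, -4, 0, 0, 0, 255],
  ],
)

```text
time_s: 12.52
eef_pos: [0.5802, -0.1357, 0.0312]
eef_rot: [0.025, 0.707, 0.025, -0.707]
wrist_force: [-1.0, -1.5, -1.7]
opening: 0.27
```

>>> step_arm(
  motion=[
    [0, 0, -2, 0, 0, 0, 255],
    [0, 0, -4, 0, 0, 0, 255],
    [0, 0, -4, 0, 0, 0, 255],
  ],
)

```text
time_s: 12.9
eef_pos: [0.5844, -0.1356, 0.0312]
eef_rot: [0.025, 0.707, 0.025, -0.706]
wrist_force: [-0.3, -1.3, -3.1]
opening: 0.276
```

>>> step_arm(
  motion=[
    [0, 0, -2, 0, 0, 0, 255],
    [0, 0, -3, 0, 0, 0, 255],
    [0, 0, -3, 0, 0, 0, 255],
  ],
)

```text
time_s: 13.28
eef_pos: [0.5873, -0.1354, 0.0312]
eef_rot: [0.025, 0.707, 0.025, -0.707]
wrist_force: [0.2, -2.6, -2.3]
opening: 0.267
```

>>> step_arm(
  motion=[
    [0, 0, -2, 0, 0, 0, 255],
    [0, 0, -3, 0, 0, 0, 255],
    [0, 0, -3, 0, 0, 0, 255],
  ],
)

```text
time_s: 13.65
eef_pos: [0.5901, -0.135, 0.0311]
eef_rot: [-0.025, -0.707, -0.025, 0.707]
wrist_force: [-1.3, -0.9, -1.5]
opening: 0.274
```

>>> step_arm(
  motion=[
    [0, 0, -2, 0, 0, 0, 255],
    [0, 0, -3, 0, 0, 0, 255],
    [0, 0, -3, 0, 0, 0, 255],
  ],
)

```text
time_s: 14.02
eef_pos: [0.5932, -0.1348, 0.0312]
eef_rot: [0.025, 0.707, 0.025, -0.707]
wrist_force: [-0.7, -0.4, -2.5]
opening: 0.273
```

Nose at about 268 now, with no bar contact yet. I'll carry on in steps of 2–3 mm.

>>> step_arm(
  motion=[
    [0, 0, -1.5, 0, 0, 0, 255],
    [0, 0, -3, 0, 0, 0, 255],
    [0, 0, -3, 0, 0, 0, 255],
  ],
)

```text
time_s: 14.4
eef_pos: [0.5964, -0.1348, 0.0313]
eef_rot: [0.025, 0.707, 0.025, -0.706]
wrist_force: [0.6, -1.1, -1.8]
opening: 0.277
```

>>> step_arm(
  motion=[
    [0, 0, -1.5, 0, 0, 0, 255],
    [0, 0, -3, 0, 0, 0, 255],
    [0, 0, -3, 0, 0, 0, 255],
  ],
)

```text
time_s: 14.78
eef_pos: [0.5991, -0.1344, 0.0312]
eef_rot: [0.025, 0.707, 0.025, -0.707]
wrist_force: [-1.0, -1.7, -2.3]
opening: 0.275
```

>>> step_arm(
  motion=[
    [0, 0, -1.5, 0, 0, 0, 255],
    [0, 0, -3, 0, 0, 0, 255],
    [0, 0, -3, 0, 0, 0, 255],
  ],
)

```text
time_s: 15.15
eef_pos: [0.6013, -0.1341, 0.0311]
eef_rot: [-0.025, -0.706, -0.025, 0.707]
wrist_force: [-6.1, -1.1, 0.9]
opening: 0.271
```

>>> step_arm(
  motion=[
    [0, 0, -2, 0, 0, 0, 255],
    [0, 0, -4, 0, 0, 0, 255],
    [0, 0, -4, 0, 0, 0, 255],
  ],
)

```text
time_s: 15.52
eef_pos: [0.6046, -0.1338, 0.0311]
eef_rot: [-0.025, -0.705, -0.025, 0.708]
wrist_force: [-8.8, -0.6, 3.0]
opening: 0.276
```

>>> step_arm(
  motion=[
    [0, 0, -2, 0, 0, 0, 255],
    [0, 0, -4, 0, 0, 0, 255],
    [0, 0, -4, 0, 0, 0, 255],
  ],
)

```text
time_s: 15.9
eef_pos: [0.6082, -0.1335, 0.031]
eef_rot: [-0.025, -0.705, -0.025, 0.708]
wrist_force: [-10.7, -1.6, 4.3]
opening: 0.276
```

```bash
python3 -c "from h import *;stat()"
```

```text
15.9 bay xy [148.8   4.1] z 31.0 F bay [-10.7  -0.8] 4.3
```

>>> step_arm(
  motion=[
    [0, 0, -2, 0, 0, 0, 255],
    [0, 0, -4, 0, 0, 0, 255],
    [0, 0, -4, 0, 0, 0, 255],
  ],
)

```text
time_s: 16.27
eef_pos: [0.6114, -0.1332, 0.031]
eef_rot: [-0.025, -0.705, -0.025, 0.709]
wrist_force: [-14.8, -0.8, 7.1]
opening: 0.275
```

>>> step_arm(
  motion=[
    [0, 0, -2, 0, 0, 0, 255],
    [0, 0, -3.5, 0, 0, 0, 255],
    [0, 0, -3.5, 0, 0, 0, 255],
  ],
)

```text
time_s: 16.65
eef_pos: [0.6144, -0.133, 0.031]
eef_rot: [-0.025, -0.704, -0.026, 0.709]
wrist_force: [-17.0, -1.6, 8.7]
opening: 0.273
```

```bash
python3 - <<'E'
from h import *
stat();im,_=save('wrist','w5');stat()
s,_=save('side','s5');t,_=save('top','t5')
o=np.zeros((600,800,3),np.uint8)
o[:360,:480]=cv2.resize(im[:, :],(480,360),interpolation=cv2.INTER_AREA)
o[:360,490:790]=cv2.resize(t[110:230,345:445],(300,360))
o[370:600,:330]=cv2.resize(s[165:280,230:395],(330,230))
cv2.imwrite('pics/m5.png',o[:,:,::-1])
E
```

```text
16.65 bay xy [154.9   4.1] z 31.0 F bay [-17.1  -0.4] 8.7
16.7 bay xy [154.9   4.1] z 31.0 F bay [-17.    0.2] 9.5
```

View pics/m5.png

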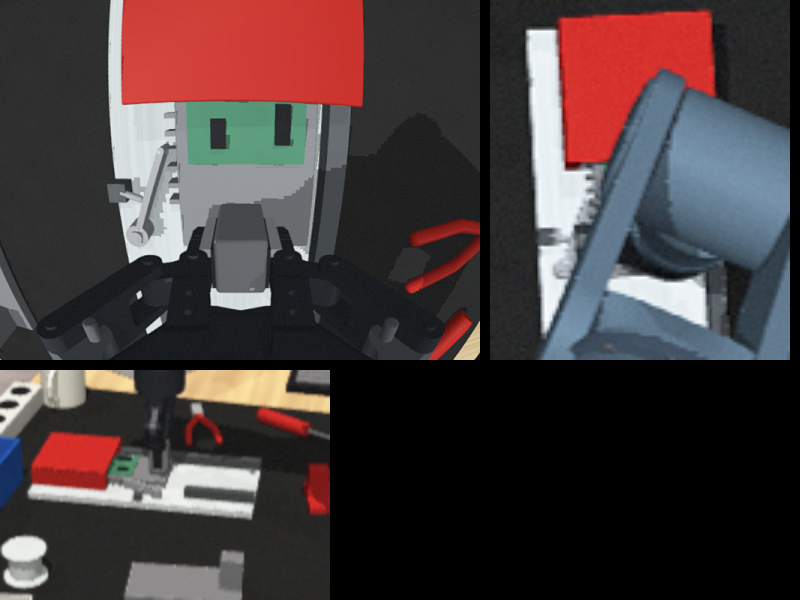

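The pawl tip sits between the teeth, the carrier lies in line, and the estimated press is 13–15.5 mm. I'll add 1.5 mm for margin and then ease back until the pawl takes the load.

>>> step_arm(
  motion=[
    [0, 0, -1.5, 0, 0, 0, 255],
    [0, 0, -1.5, 0, 0, 0, 255],
  ],
)

```text
time_s: 17.05
eef_pos: [0.6157, -0.1329, 0.031]
eef_rot: [-0.025, -0.704, -0.026, 0.709]
wrist_force: [-16.9, -1.8, 9.0]
opening: 0.273
```

>>> step_arm(
  motion=[
    [0, 0, 2, 0, 0, 0, 255],
    [0, 0, 3, 0, 0, 0, 255],
    [0, 0, 3, 0, 0, 0, 255],
  ],
)

```text
time_s: 17.42
eef_pos: [0.6146, -0.1331, 0.031]
eef_rot: [-0.025, -0.706, -0.025, 0.708]
wrist_force: [-6.7, -2.0, 2.4]
opening: 0.273
```

>>> step_arm(
  motion=[
    [0, 0, 2, 0, 0, 0, 255],
    [0, 0, 2, 0, 0, 0, 255],
  ],
)

```text
time_s: 17.68
eef_pos: [0.6126, -0.1332, 0.031]
eef_rot: [-0.025, -0.706, -0.025, 0.708]
wrist_force: [-8.3, -1.3, 2.8]
opening: 0.273
```

>>> step_arm(
  motion=[
    [0, 0, 2, 0, 0, 0, 255],
    [0, 0, 2, 0, 0, 0, 255],
  ],
)

```text
time_s: 17.92
eef_pos: [0.6107, -0.1334, 0.031]
eef_rot: [-0.025, -0.706, -0.025, 0.708]
wrist_force: [-7.5, -0.8, 1.5]
opening: 0.271
```

>>> step_arm(
  motion=[
    [0, 0, 2, 0, 0, 0, 255],
    [0, 0, 2, 0, 0, 0, 255],
  ],
)

```text
time_s: 18.18
eef_pos: [0.6088, -0.1335, 0.031]
eef_rot: [-0.025, -0.706, -0.025, 0.708]
wrist_force: [-6.5, -1.2, 1.4]
opening: 0.27
```

>>> step_arm(
  motion=[
    [0, 0, 1.5, 0, 0, 0, 255],
    [0, 0, 1.5, 0, 0, 0, 255],
  ],
)

```text
time_s: 18.42
eef_pos: [0.608, -0.1336, 0.0311]
eef_rot: [-0.025, -0.706, -0.025, 0.707]
wrist_force: [-3.8, -0.0, 0.3]
opening: 0.275
```

>>> step_arm(
  motion=[
    [0, 0, 1.5, 0, 0, 0, 255],
    [0, 0, 1.5, 0, 0, 0, 255],
  ],
)

```text
time_s: 18.68
eef_pos: [0.6076, -0.1339, 0.0312]
eef_rot: [0.025, 0.707, 0.025, -0.706]
wrist_force: [0.6, -0.8, -3.9]
opening: 0.273
```

The pawl took the load at about 8 mm of press, and the force on the arm dropped to zero. Releasing now.

>>> step_arm(
  motion=[
    [0, 0, 0, 0, 0, 0, 120],
    [0, 0, 0, 0, 0, 0, 60],
    [0, 0, 0, 0, 0, 0, 0],
    [0, 0, 0, 0, 0, 0, 0],
    [0, 0, 0, 0, 0, 0, 0],
    [-15, 0, 0, 0, 0, 0, 0],
    [-45, 0, 0, 0, 0, 0, 0],
    [-90, 0, 0, 0, 0, 0, 0],
    [-130, 0, 0, 0, 0, 0, 0],
    [-130, 0, 0, 0, 0, 0, 0],
  ],
)

```text
time_s: 19.92
eef_pos: [0.6099, -0.135, 0.167]
eef_rot: [0.027, 0.71, 0.024, -0.704]
wrist_force: [0.5, -0.5, -0.2]
opening: 1.003
```

>>> step_arm(
  motion=[
    [0, 0, 30, 0, 0, 0, 0],
    [0, 0, 80, 0, 0, 0, 0],
    [0, 0, 120, 0, 0, 0, 0],
    [0, 0, 120, 0, 0, 0, 0],
  ],
)

```text
time_s: 20.42
eef_pos: [0.4847, -0.1419, 0.1605]
eef_rot: [-0.024, -0.706, -0.025, 0.707]
wrist_force: [0.4, -0.5, 0.2]
opening: 1.003
```

```bash
python3 - <<'E'
from h import *
stat();b=np.load('b.npy')
qs=[wproj(w(b,np.array(p)/1e3)) for p in ([[163,16,69],[163,-8,69],[133,-8,69],[133,16,69]],)]
im,_=save('wrist','w6');im=im[:,:,::-1].copy();t,_=save('top','t6')
for q in qs: cv2.polylines(im,[q.round().astype(int)],True,(0,255,255),1);print(q.round())
o=np.zeros((480,800,3),np.uint8);o[:,:480]=im[:,80:560];o[:,490:800]=cv2.resize(t[110:272,345:450],(310,480),interpolation=cv2.INTER_CUBIC)[:,:,::-1]
cv2.imwrite('pics/m6.png',o)
E
```

```text
20.43 bay xy [24.9  4.6] z 160.5 F bay [ 0.4 -0.5] 0.2
[[301.  33.]
 [340.  33.]
 [340.  78.]
 [301.  78.]]
```

View pics/m6.png

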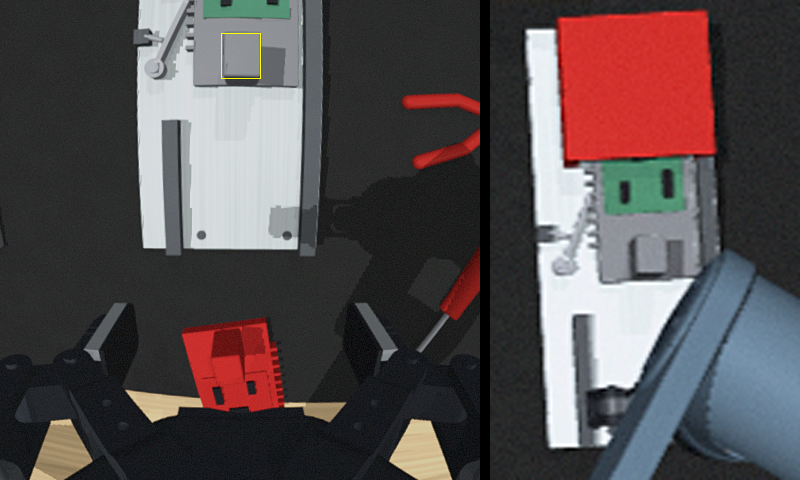

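The carrier lies in line under the hood. Its block sits within about 2 px of where I released it (bay x about 148 mm, y about 4 mm), the pawl is behind a tooth, and the arm is clear. Handing in.

```bash
python3 -c "
from h import *
print(ctrl.hand_in())"
```

```text
the job is handed in; nothing more can be done
None
```

I laid the toothed carrier in the bay and pushed it in past the pawl until it pressed the contact bar. The pawl now holds it there, and I handed the job in at about 20 s of the 51 s allowed.

- **Press:** the bar first pushed back with the tool at x ≈ 0.600 m. From there I pressed about 16 mm, judged from tool travel; the peak force along the bay was about 17 N.
- **Hold:** I eased back slowly until a tooth caught on the pawl and the force on the arm fell to about 0. That leaves an estimated 7–9 mm of press on the bar. Then I opened the gripper and drew clear.
- **Last checks:** the wrist and top pictures show the carrier in line under the hood. Its grip block is within about 2 px of where I let go, at roughly bay x 148 mm and y 4 mm. The forces on the arm are near zero, and I touched no bystanders.
- **Uncertain:** the bar cannot be seen, so the press values come from force and tool travel, good to about 1–2 mm. The peak force was also 1–2 N above what I expected, probably because the gripper was pressing the carrier lightly onto the bed. The wrist and top cameras disagreed by about 2 mm throughout, within their stated calibration.

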